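# Ridge pole from the rack, over the V-blocks, onto the model stable

### The arm

A 7-joint arm with a two-finger parallel gripper is mounted at the origin on the work surface. World frame = base frame: x ahead of the robot, y to its left, z up, the work surface at z = 0. Lengths are in m, angles in rad, forces in N, time in s.
With the tool pointing down it reaches from about 0.425 to 0.925 m from the base axis. Payload 6.8 kg.
Tool frame: the origin (TCP) lies on the centre line of the jaws, within the pads' length; the fingertips stand 11 mm ahead of it and the grasp point (between the pads) lies 8 mm behind it; z points along the fingers, y is the direction in which the jaws open and shut (so a half turn about z gives the same grasp; the last joint's range is limited). The gripper opens to 85 mm and grips with 20 to 120 N. Pads are 22 mm wide; open, the fingers measure 114 mm over their backs; the gripper's body (76 mm by 85 mm) begins 54 mm behind the grasp point. The pads swing forward as they close: fully open they stand 13 mm farther back than shut.
Start: joints at [-1.436, 0.477, 0.022, 1.555, -0.011, 1.109, -0.083], TCP at [0.162, 0.655, 0.222] pointing down, gripper open.
Joint ranges: [-2.96, 2.96], [-0.34, 2.1], [-1.41, 1.46], [0.24, 2.44], [-1.37, 4.51], [0.17, 1.92], [-2.96, 2.96]. Speed limits (rad/s): [2.39, 2.39, 3.14, 3.14, 3.14, 3.14, 3.14].

### API

Orientations are given as a rotation vector (axis times angle).
In Python, from bench import r gives the robot as it stands.
- The arm moves only by the tool send_rows, never from a script. Its argument "deltas" is a list of rows, each a list of 7 numbers: the opening, from 0 (shut) to 1 (fully open), then the shift along the tool's x, y, z as a fraction of full scale, then the turn, a rotation vector about the tool's x, y, z as a fraction of full scale. In form: [[hand, x, y, z, ax, ay, az], ...]. A call has 1 to 20 rows; each row is the pose to reach, as a shift and turn from the pose commanded when the call began, along the tool's axes at that moment, turning the shorter way round; what a row does not reach only later rows make up. Full scale, the value 1, is 150 mm for a shift and 180 degrees for a turn. A row lasts 1/12 s, in which the tool goes at most 41.7 mm and 7.16 degrees, less where a joint would pass 70% of its speed; a pose out of reach is approached as far as the arm can. A call with a number of a shift or a turn outside -1 to 1 is refused whole. A call with a gripper value outside its range is refused whole. The fingers move at their own pace and stop on an object; "squeeze" is the grip in N (left out, the last holds). Time passes only in rows, so rows that repeat a pose let the fingers close. It gives the time, the measured TCP pose, the force and the opening at its end, in the units of the state.
- r.get_obs(): the state, without advancing time (a new reading comes with each control period).
- r.grab_frame(name): name is "scene" or "top" or "wrist"; returns a dict with "pixels" (480x640x3 uint8, red, green, blue), "camera_matrix" (3x3 intrinsics, pixels), "dist_coeffs" ([k1, k2, p1, p2, k3] as OpenCV has them; the pictures are not rectified), "rvec" (rotation vector, rad) and "tvec" (3), from world to camera coordinates, as OpenCV has them. Camera axes: x right, y down, z forward; pixel columns grow to the right and rows downward; lengths in m; the calibration is good to about 2 mm. A picture is of the moment at which its call begins. There is no depth.
- r.hand_in(): hands the job in, once; it reports no verdict.
The state is a dict: "clock": time; "joints": joint angles; "qvel": joint speeds; "tau": joint torques, N m; "tcp_pos": TCP position; "orientation": TCP orientation; "contact_force": force on the tool from outside, world axes, zero at the start; "moment": the same for the moment, N m; "grip_width": finger opening in m.
Only numpy, scipy, OpenCV 4.12 (cv2) and the standard library are available. Lean on these libraries where they do the work, as an engineer would, in place of code of your own. Each camera call takes 0.05 s, during which the arm holds its last target. There are 200 camera calls.

### The job

Take the pale wooden pole out of the rack by the end that sticks out, and lay it centred in the pair of steel V-blocks and let go. Then take it by its middle and lay it centred in the V seats on top of the half-built model stable as its ridge. Lower it into place rather than dropping it, and leave the dark pole in the rack.

Things in the scene. Friction and masses are not known exactly. Their poses are not given: they have to be found in the camera images.
- pole_mid (a point): centre of the pale round pole, 240 mm long, 16 thick, about 35 g, x along it. It starts level in a slot of a fixed green rack, axis 60 mm above the table; its -x end (120 mm from here, robot side) sticks out 60 mm: grip it 95 mm from here, firmly (35 N), or it droops. Slot 26 mm wide, open above, walls 16 mm above the axis: no room for fingers inside; lift straight out.
- v_blocks: two fixed steel V-blocks in line on a blue board 150 x 90 x 12 mm. Origin under its middle at table height, x along the Vs, z up. Blocks at x = 36 to 60 mm either side, 72 mm free between them; 90 degree Vs open upwards, mouth 51 mm wide, lips at z = 74. A pole in them has its axis along x at y = 0, z = 60 mm; centred, its ends overhang 60 mm.
- stable: half-built model stable, fixed: grey slab 280 x 150 x 14 mm, two white end walls topped by dark rafters forming 90 degree V seats, open upwards. Origin under its middle at table height, x along the ridge, z up. Seats at x = 50 to 118 mm either side, mouth 51 mm, lips at z = 94; between them 100 mm is free for fingers. A pole in them has its axis along x at y = 0, z = 80 mm.
- dark_pole_mid (a point): centre of the dark brown pole, same size and direction, in the other slot of the green rack (slots 90 mm apart, centre to centre). Leave it there.
Things that resemble listed ones, but are neither listed nor needed, are in the scene too. Of the things that look like the part that bears pole_mid, the smaller one is meant. What is meant by the v_blocks is not orange, and is the smaller of those in its own colour.

How it is judged:
On the way, in this order (a step that is already met when the one before it is completed fails the run):
1. the pale pole is lifted out of the rack, held near its end (its centre 85 mm or more above the table, gripped 50 mm or more from its middle) (height (world z) of pole_mid above 0.085 m and distance between the grasp point and pole_mid above 0.05 m and contact force between the fingers and pole above 0.5 N), for 0.1 s.
2. it lies in both V-blocks, let go: its centre within 25 mm along the Vs, seated within 10 mm across and 8 mm in height, within 10 degrees (x of pole_mid in the frame of v_blocks between -0.025 and 0.025 m and y of pole_mid in the frame of v_blocks between -0.01 and 0.01 m and z of pole_mid in the frame of v_blocks between 0.052 and 0.068 m and angle between the x axis of pole_mid and the x axis of v_blocks, either way round below 0.17 rad and contact force between the fingers and pole below 0.05 N and linear speed of pole below 0.03 m/s), for 0.3 s.
3. it is lifted again, now held by its middle (its centre 95 mm or more above the table, gripped within 35 mm of it) (height (world z) of pole_mid above 0.095 m and distance between the grasp point and pole_mid below 0.035 m and contact force between the fingers and pole above 0.5 N), for 0.1 s.
At the end, for the whole second after the job is handed in: the pale pole lies at rest, released, in both V seats of the model stable: its centre within 20 mm of the stable's middle along the ridge, within 10 mm across and 8 mm of the seated height, within 10 degrees of the ridge; the dark pole is within 20 mm of where it was (x of pole_mid in the frame of stable between -0.02 and 0.02 m and y of pole_mid in the frame of stable between -0.01 and 0.01 m and z of pole_mid in the frame of stable between 0.072 and 0.088 m and angle between the x axis of pole_mid and the x axis of stable, either way round below 0.17 rad and contact force between the fingers and pole below 0.05 N and linear speed of pole below 0.03 m/s and distance of dark_pole_mid from where it was at the start of the episode below 0.02 m); the robot touches nothing.
It fails at once if the pale pole is dropped (falls free faster than 0.6 m/s, a fall of about 18 mm) (contact force between the fingers and pole below 0.05 N and linear speed of pole above 0.6 m/s).
It fails at once if the dark pole is moved more than 30 mm (distance of dark_pole_mid from where it was at the start of the episode above 0.03 m).
It also fails if it takes over 64 s, if anything falls off the work surface, if the arm or the gripper's body presses on something with over 40 N, if the wrist force passes 120 N, or if a joint passes its speed limit or range.

## Working session

There is one attempt and no reset: what is moved stays moved. The work goes in short steps, Python scripts to look and compute and a tool call to move; the robot and the scene stay as the last step left them, time stands still between calls to the robot, and variables do not carry over. Pictures are saved under pics/ and viewed, about 8 in all and at most 12, crops included, and the job is handed in when it is done.

Besides the shell and the picture viewer there is one more tool, called after "Call:" as name([rows], argument=value, ...), one row to a line, values as JSON. send_rows: Moves the arm, as the interface text tells. Shift numbers are shares of 150 mm and turn numbers shares of 180 degrees, none past 1 either way. Its arguments: {"type":"object","properties":{"deltas":{"type":"array","items":{"type":"array","items":{"type":"number"}}},"squeeze":{"type":"number"}},"required":["deltas"]}

```bash
mkdir -p pics; ls
cat > h.py <<'E'
import numpy as np, cv2, pickle
from scipy.spatial.transform import Rotation as R
from bench import r
def grab(n,tag):
    f=r.grab_frame(n); pickle.dump(f,open(f'pics/{tag}.pkl','wb')); cv2.imwrite(f'pics/{tag}.png',f['pixels'][:,:,::-1]); return f
def load(tag): return pickle.load(open(f'pics/{tag}.pkl','rb'))
def ray(f,uv):
    p=cv2.undistortPoints(np.array(uv,float).reshape(-1,1,2),f['camera_matrix'],f['dist_coeffs']).reshape(-1,2)
    M=cv2.Rodrigues(np.array(f['rvec'],float))[0]; t=np.array(f['tvec'],float).ravel()
    return -M.T@t,(np.c_[p,np.ones(len(p))])@M
def onz(f,uv,z):
    c,d=ray(f,uv); return c+d*((z-c[2])/d[:,2])[:,None]
def proj(f,X): return cv2.projectPoints(np.array(X,float).reshape(-1,1,3),np.array(f['rvec'],float),np.array(f['tvec'],float),f['camera_matrix'],f['dist_coeffs'])[0].reshape(-1,2)
E
python3 - <<'E'
from h import *
for n in('scene','top'):
    f=grab(n,n+'0'); c,_=ray(f,[[320,240]]); print(n,c)
print(r.get_obs())
E
```

```text
pics
scene [ 1.37247096 -0.42768978  1.02974064]
top [ 0.26020571 -0.04392947  1.19618135]
{'clock': 0.1, 'joints': array([-1.43612623,  0.47771092,  0.02234619,  1.55633323, -0.01150189,
        1.10930167, -0.08307986]), 'qvel': array([ 0.0002137 , -0.0016108 ,  0.00154348, -0.00198117,  0.00134296,
        0.00081822,  0.00098505]), 'tau': array([ 3.98493881e-03, -5.97763467e+01,  1.61367517e+00, -2.81955117e+01,
        1.28454203e-02,  5.04954223e-03, -1.65861616e-05]), 'tcp_pos': array([0.16214763, 0.65467882, 0.22113557]), 'orientation': array([-3.80340110e-01, -3.11840338e+00,  2.54936697e-03]), 'contact_force': array([ 0.54850746, -0.46997002, -0.02645781]), 'moment': array([0.00724809, 0.0475955 , 0.02533466]), 'grip_width': 0.08498280930123535}
```

View pics/top0.png

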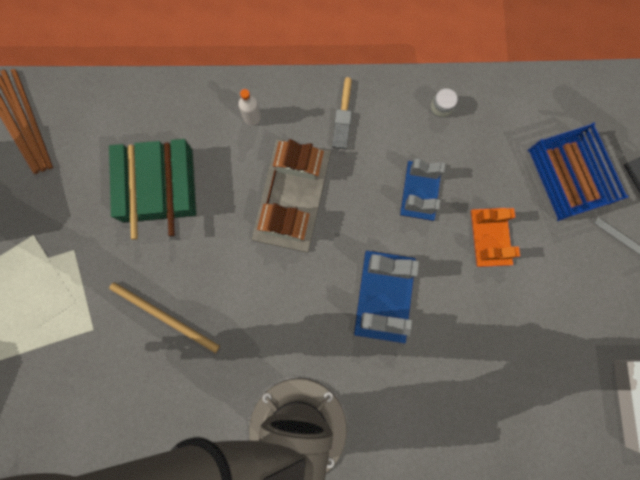

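View pics/scene0.png

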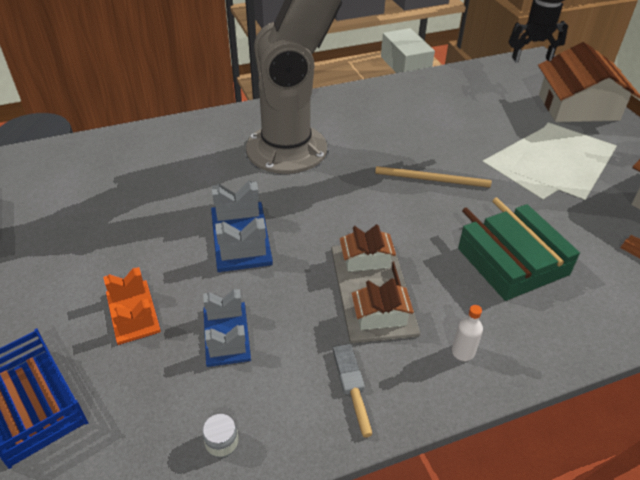

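The top view shows these candidates:
- **Pale pole:** one in the green rack at (133,190) and one loose on the table at (163,317). The rack one is meant. The dark pole is at (168,190).
- **V-blocks:** small blue (423,188), large blue (386,297) and orange (492,237). The small blue one is meant.
- **Stable:** open seats at (290,195).

I'll confirm these in an enlarged crop and measure.

Run:
```python
from h import *
f=load('top0'); im=f['pixels']
a=cv2.resize(im[125:255,240:450],None,fx=3.8,fy=3.8,interpolation=cv2.INTER_CUBIC)
cv2.imwrite('pics/crop1.png',a[:,:,::-1])
hsv=cv2.cvtColor(im,cv2.COLOR_RGB2HSV)
def comps(m,mn=60):
    n,l,s,c=cv2.connectedComponentsWithStats(m.astype(np.uint8))
    return [(l==i,s[i],c[i]) for i in range(1,n) if s[i,4]>mn]
def ext(tag,m,z):
    v,u=np.nonzero(m); P=onz(f,np.c_[u,v],z)[:,:2]
    rc=cv2.minAreaRect((P*1000).astype(np.float32)); print(tag,'mm centre',np.round(rc[0],1),'size',np.round(rc[1],1),round(rc[2],1))
H,S,V=[hsv[...,i].astype(int) for i in range(3)]
for nm,lo,hi,z in(('yellow',12,25,.06),('blue',100,125,.012)):
    for m,s,c in comps((H>=lo)&(H<=hi)&(S>100)&(V>60),150):
        print(s,np.round(c)); ext(nm,m,z)
print(hsv[195,295],hsv[230,262],hsv[235,250], hsv[190,133],hsv[200,168],hsv[165,283])
```

```text
[   0   69   53  105 2072] [ 22. 124.]
yellow mm centre [767.  697.1] size [295.9  76.3] 22.6
[341  78  10  32 210] [346.  94.]
yellow mm centre [ 835.6 -134.5] size [17.7 87.9] 80.9
[273 141  15  26 221] [280. 155.]
yellow mm centre [674.7  37.3] size [35.5 66.6] 89.6
[127 145  11  94 597] [132. 192.]
yellow mm centre [581.8 405.3] size [241.   19.6] 4.4
[565 144  33  56 554] [581. 172.]
yellow mm centre [ 615.6 -721. ] size [147.3  27.8] 17.1
[304 146  15  28 201] [311. 160.]
yellow mm centre [657.9 -41. ] size [27.6 71.2] 77.7
[549 150  30  55 423] [564. 178.]
yellow mm centre [ 602.6 -677.4] size [147.1  22.5] 17.3
[257 203  24  28 258] [265. 217.]
yellow mm centre [509.4  73.3] size [46.2 70.1] 55.0
[ 472  207   47   59 1946] [493. 237.]
yellow mm centre [ 454.  -492.7] size [143.1 103.5] 1.9
[289 208  15  30 222] [297. 223.]
yellow mm centre [4.956e+02 3.000e-01] size [30.4 71.6] 76.6
[110 283 109  69 996] [165. 317.]
yellow mm centre [270.8 315.1] size [301.6  19.1] 58.6
[ 528  123  100   98 3700] [576. 171.]
blue mm centre [ 632.6 -736.9] size [218.2 194.3] 17.3
[ 401  161   39   59 1005] [419. 192.]
blue mm centre [ 586.2 -327.5] size [ 89.5 148.1] 79.2
[ 354  251   61   92 2767] [383. 298.]
blue mm centre [ 313.3 -222. ] size [128.8 214.3] 80.2
[ 20  38 133] [ 13 107 136] [ 20  21 109] [ 18 125 159] [  9 162  85] [ 13 160 115]
```

View pics/crop1.png

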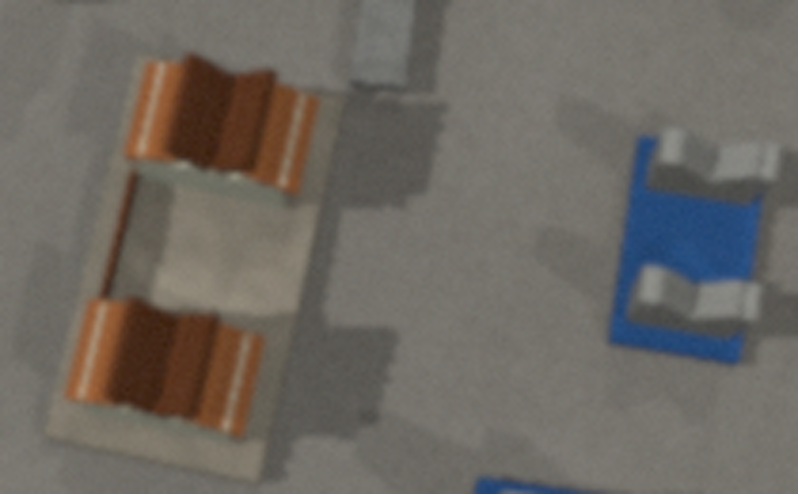

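Run:
```python
from h import *
f=load('top0'); g=load('scene0')
a=cv2.resize(g['pixels'][220:370,195:425],None,fx=3.4,fy=3.4,interpolation=cv2.INTER_CUBIC); cv2.imwrite('pics/crop2.png',a[:,:,::-1])
def show(nm,C,z):
    P=onz(f,C,z)[:,:2]*1000; print(nm,np.round(P,0).tolist(),P.mean(0),[round(float(np.linalg.norm(P[i]-P[(i+1)%len(P)])),0) for i in range(len(P))],[round(float(np.degrees(np.arctan2(*(P[(i+1)%len(P)]-P[i])[::-1]))),1) for i in range(len(P))])
b=lambda L:np.array(L)/3.8+[240,125]
show('stable slab',b([(48,435),(260,480),(345,92),(137,60)]),.014)
show('vboard',b([(612,345),(738,362),(640,135)]),.012)
show('stable valley .0687',b([(165,408),(237,75)]),.0687)
for q in(f,g):
    H,S,V=cv2.split(cv2.cvtColor(q['pixels'],cv2.COLOR_RGB2HSV))
    m=((H>=12)&(H<=25)&(S>100)&(V>60)).astype(np.uint8)
    n,l,s,c=cv2.connectedComponentsWithStats(m)
    for i in range(1,n):
        if s[i,4]<150: continue
        v,u=np.nonzero(l==i); P=onz(q,np.c_[u,v],.06)[:,:2]*1000
        if abs(P.mean(0)-[582,405]).max()<40:
            mu=P.mean(0);w=np.linalg.svd(P-mu,full_matrices=False)[2][0];t=(P-mu)@w
            print('pole',mu,mu+w*(t.max()+t.min())/2,'len',np.ptp(t),np.degrees(np.arctan2(w[1],w[0])))
    m=((H>=100)&(H<=125)&(S>100)&(V>60)).astype(np.uint8)
    n,l,s,c=cv2.connectedComponentsWithStats(m)
    for i in range(1,n):
        if s[i,4]<150: continue
        v,u=np.nonzero(l==i); P=onz(q,np.c_[u,v],.012)[:,:2]*1000
        print('blue',cv2.minAreaRect(P.astype(np.float32)))
# predicted stable/pole/vblock points in scene
def T(c,yaw,p): 
    M=R.from_euler('z',yaw,degrees=True).as_matrix(); return np.array(c)+np.array(p)@M.T
np.set_printoptions(suppress=True,precision=0)
print('scene crop slab pred',(proj(g,onz(f,b([(48,435),(260,480),(345,92),(137,60)]),.014))-[195,220])*3.4)
```

```text
stable slab [[462.0, 111.0], [429.0, -31.0], [701.0, -94.0], [727.0, 51.0]] [579.74457932   9.32153343] [146.0, 280.0, 147.0, 272.0] [-103.0, -13.0, 80.0, 167.1]
vboard [[518.0, -273.0], [505.0, -358.0], [668.0, -299.0]] [ 563.67313238 -309.93554377] [86.0, 173.0, 152.0] [-98.8, 19.9, 169.9]
stable valley .0687 [[469.0, 29.0], [694.0, -20.0]] [581.43120533   4.51406034] [230.0, 230.0] [-12.3, 167.7]
pole [579.32079197 405.80887912] [581.76780962 406.02387841] len 241.07375698870288 -174.97878585861957
blue ((632.5758056640625, -736.924072265625), (218.1625518798828, 194.26824951171875), 17.25132942199707)
blue ((586.216064453125, -327.52996826171875), (89.46195220947266, 148.12911987304688), 79.16265106201172)
blue ((313.2877197265625, -221.99365234375), (128.76885986328125, 214.31231689453125), 80.2064437866211)
pole [575.91616669 410.1469845 ] [574.78700996 410.03675891] len 249.3423955309699 5.575412506810932
blue ((257.0599670410156, -184.3316192626953), (60.371978759765625, 110.66386413574219), 20.62969398498535)
blue ((311.3022155761719, -222.67660522460938), (129.64488220214844, 228.58038330078125), 80.39549255371094)
blue ((588.3851928710938, -329.3542785644531), (89.59869384765625, 155.0397491455078), 79.28179168701172)
blue ((592.1564331054688, -728.4256591796875), (272.919921875, 150.8874969482422), 17.237260818481445)
scene crop slab pred [[666.  74.]
 [462.  91.]
 [530. 414.]
 [762. 379.]]
```

View pics/crop2.png

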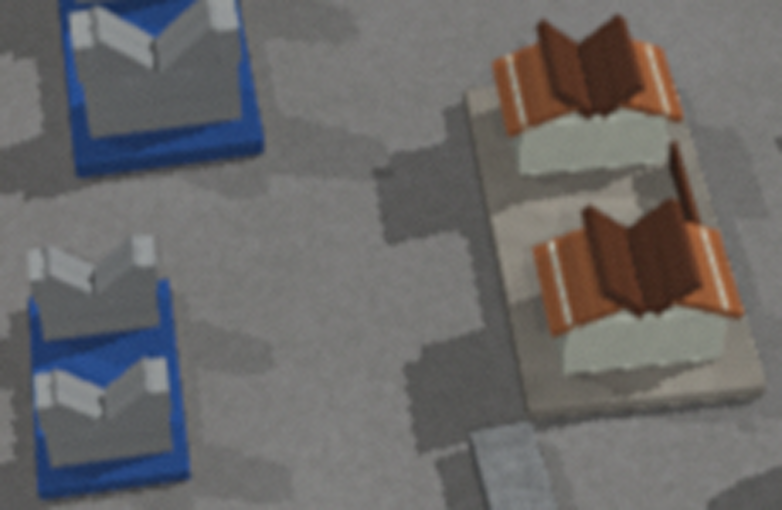

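The crop confirms the small all-blue board (148 x 90 mm, scene (225,330)) and the open stable. As a cross-check I'll cast the valley ends from the scene view.

Run:
```python
from h import *
np.set_printoptions(suppress=True,precision=1)
g=load('scene0'); b=lambda L:np.array(L)/3.4+[195,220]
P=onz(g,b([(648,312),(597,114)]),.0687)[:,:2]*1000   # seats' +x ends: x=118,-50
Q=onz(g,b([(105,415),(93,290)]),.0487)[:,:2]*1000   # x=60,-36
for n,A,x in(('stable',P,(118,-50)),('v',Q,(60,-36))):
    d=A[0]-A[1]; L=np.linalg.norm(d); u=d/L; print(n,A.tolist(),L,np.degrees(np.arctan2(u[1],u[0])),'centre',A.mean(0)-u*np.mean(x))
o=r.get_obs(); M=R.from_rotvec(o['orientation']).as_matrix(); print(M)
d=np.array([.486,.3985,.165])-o['tcp_pos']; print('tool shift/0.15',M.T@d/.15)
```

```text
stable [[692.9624868923634, -16.18014976382609], [529.7154482623092, 23.32943993776476]] 167.96012413626767 -13.605296586875767 centre [578.3  11.6]
v [[639.32145275612, -338.6012570824017], [544.9457048577702, -322.08908936984614]] 95.80936005391351 -9.924131835958487 centre [ 580.3 -328.3]
[[-1.   0.2 -0. ]
 [ 0.2  1.  -0. ]
 [-0.  -0.  -1. ]]
tool shift/0.15 [-2.5 -1.1  0.4]
```

Call:
send_rows([
  [1,-0.25,-0.11,0.03,0,0,0],
  [1,-0.5,-0.22,0.06,0,0,0],
  [1,-0.75,-0.33,0.1,0,0,0],
  [1,-0.84,-0.37,0.13,0,0,0],
  [1,-0.84,-0.37,0.13,0,0,0],
], squeeze=35)

```text
clock: 0.52
tcp_pos: [0.2768, 0.5663, 0.2012]
orientation: [0.394, 3.115, -0.006]
contact_force: [0.0, 0.2, -0.7]
grip_width: 0.0854
```

Call:
send_rows([
  [1,-0.25,-0.11,0.03,0,0,0],
  [1,-0.5,-0.22,0.06,0,0,0],
  [1,-0.75,-0.33,0.1,0,0,0],
  [1,-0.84,-0.37,0.13,0,0,0],
  [1,-0.84,-0.37,0.13,0,0,0],
])

```text
clock: 0.93
tcp_pos: [0.3842, 0.4827, 0.1819]
orientation: [0.392, 3.116, -0.005]
contact_force: [0.5, -0.4, -0.2]
grip_width: 0.0856
```

Call:
send_rows([
  [1,-0.25,-0.11,0.03,0,0,-0.035],
  [1,-0.5,-0.22,0.06,0,0,-0.07],
  [1,-0.75,-0.33,0.1,0,0,-0.104],
  [1,-0.84,-0.37,0.11,0,0,-0.104],
  [1,-0.84,-0.37,0.11,0,0,-0.104],
  [1,-0.84,-0.37,0.11,0,0,-0.104],
  [1,-0.84,-0.37,0.11,0,0,-0.104],
])

```text
clock: 1.52
tcp_pos: [0.4871, 0.4052, 0.1664]
orientation: [0.136, -3.137, -0.002]
contact_force: [0.2, 0.2, 0.7]
grip_width: 0.0854
```

```bash
cat >> h.py <<'E'
def todo(x,y,z,yaw):
    "tool-axis shift /0.15 and az fraction to reach TCP x,y,z with tool x at world yaw (deg)"
    o=r.get_obs(); M=R.from_rotvec(o['orientation']).as_matrix(); cy=np.degrees(np.arctan2(M[1,0],M[0,0]))
    dy=(yaw-cy+180)%360-180
    print('t',round(o['clock'],2),'tcp',np.round(o['tcp_pos'],4),'yaw',round(cy,2),'tilt',np.round(M[:2,2],3),'F',np.round(o['contact_force'],1),'w',round(o['grip_width'],4),'j',np.round(o['joints'],2))
    print('shift',np.round(M.T@(np.array([x,y,z])-o['tcp_pos'])/.15,3),'az',round(-dy/180,4))
E
python3 - <<'E'
from h import *
todo(.486,.3985,.052,184.8)
grab('wrist','w1');grab('top','top1')
f=load('top1'); H,S,V=cv2.split(cv2.cvtColor(f['pixels'],cv2.COLOR_RGB2HSV))
E
```

```text
t 1.52 tcp [0.4871 0.4052 0.1664] yaw -175.04 tilt [-0.001  0.001] F [0.2 0.2 0.7] w 0.0854 j [-0.82  0.46  0.04  1.72 -0.02  0.96  0.89]
shift [ 0.011 -0.045  0.763] az 0.0009
```

View pics/w1.png

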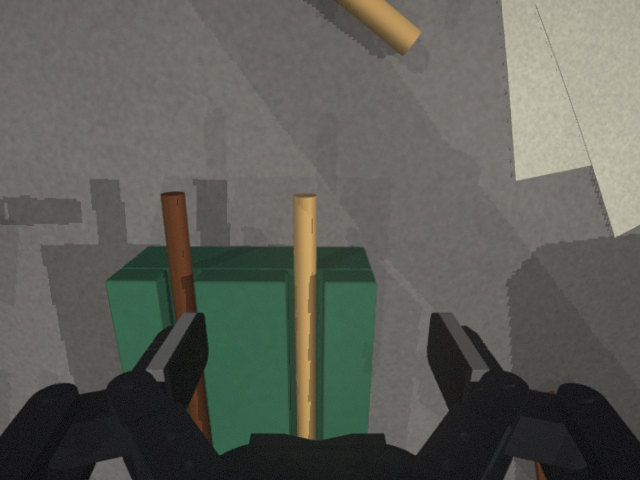

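Run:
```python
from h import *
np.set_printoptions(suppress=True,precision=1)
f=load('w1'); H,S,V=cv2.split(cv2.cvtColor(f['pixels'],cv2.COLOR_RGB2HSV))
m=((H>=12)&(H<=25)&(S>100)&(V>60)).astype(np.uint8)
n,l,s,c=cv2.connectedComponentsWithStats(m)
for i in range(1,n):
    if s[i,4]<800: continue
    v,u=np.nonzero(l==i); P=onz(f,np.c_[u,v],.06)[:,:2]*1000
    print(s[i],cv2.minAreaRect(P.astype(np.float32)),P.min(0),P.max(0))
print(proj(f,[[.486,.3985,.06]]))
```

```text
[ 336    0   85   55 2113] ((348.7356262207031, 430.4970703125), (52.04417419433594, 17.577550888061523), 58.85401916503906) [339.6 403.9] [368.6 456.6]
[ 293  194   24  246 5019] ((567.4522094726562, 403.01422119140625), (213.13473510742188, 16.302810668945312), 4.863533973693848) [460.9 386.9] [673.5 419.2]
[[307.7 229.5]]
```

The wrist view shows the pale pole at (305,200) between the open jaws. Its line at x=486 mm is y=396 mm, yaw 4.9°, with the end at x=461. Next: align, descend and grip.

Call:
send_rows([
  [1,0.013,-0.061,0.2,0,0,0.001],
  [1,0.013,-0.061,0.4,0,0,0.001],
  [1,0.013,-0.061,0.6,0,0,0.001],
  [1,0.013,-0.061,0.7,0,0,0.001],
  [1,0.013,-0.061,0.763,0,0,0.001],
  [1,0.013,-0.061,0.763,0,0,0.001],
  [1,0.013,-0.061,0.763,0,0,0.001],
])

```text
clock: 2.2
tcp_pos: [0.4876, 0.3946, 0.0525]
orientation: [-0.129, 3.139, 0.001]
contact_force: [-0.3, 0.9, 0.5]
grip_width: 0.0853
```

Call:
send_rows([
  [0,0,0,0,0,0,0],
  [0,0,0,0,0,0,0],
  [0,0,0,0,0,0,0],
  [0,0,0,0,0,0,0],
  [0,0,0,0,0,0,0],
  [0,0,0,0,0,0,0],
  [0,0,0,0,0,0,0],
  [0,0,0,0,0,0,0],
  [0,0,0,0,0,0,0],
  [0,0,0,0,0,0,0],
  [0,0,0,0,0,0,0],
  [0,0,0,0,0,0,0],
], squeeze=40)

```text
clock: 3.2
tcp_pos: [0.4881, 0.3936, 0.0521]
orientation: [-0.127, 3.139, 0.0]
contact_force: [-0.2, -0.3, 2.6]
grip_width: 0.0128
```

```bash
python3 -c "
from h import *
todo(.486,.3961,.052,184.86)"
```

```text
t 3.2 tcp [0.4881 0.3936 0.0521] yaw -175.37 tilt [0. 0.] F [-0.2 -0.3  2.6] w 0.0128 j [-0.8   0.59  0.03  1.8  -0.03  0.74  0.9 ]
shift [0.012 0.018 0.001] az -0.0013
```

Call:
send_rows([
  [0,0,0,-0.05,0,0,0],
  [0,0,0,-0.1,0,0,0],
  [0,0,0,-0.15,0,0,0],
  [0,0,0,-0.2,0,0,0],
  [0,0,0,-0.25,0,0,0],
  [0,0,0,-0.3,0,0,0],
  [0,0,0,-0.35,0,0,0],
  [0,0,0,-0.4,0,0,0],
  [0,0,0,-0.45,0,0,0],
  [0,0,0,-0.45,0,0,0],
  [0,0,0,-0.45,0,0,0],
])

```text
clock: 4.12
tcp_pos: [0.4882, 0.3936, 0.1201]
orientation: [-0.127, 3.138, 0.001]
contact_force: [0.8, -0.3, -0.8]
grip_width: 0.0122
```

Run:
```python
from h import *
todo(.486,.3961,.12,184.86)
w=grab('wrist','w2'); s=grab('scene','s2')
a=np.hstack([cv2.resize(w['pixels'],(400,300)),cv2.resize(s['pixels'][100:340,380:640],(400,369))[:300]])
cv2.imwrite('pics/c3.png',a[:,:,::-1])
```

```text
t 4.12 tcp [0.4882 0.3936 0.1201] yaw -175.38 tilt [0.001 0.001] F [ 0.8 -0.3 -0.8] w 0.0122 j [-0.81  0.51  0.04  1.77 -0.03  0.87  0.9 ]
shift [0.013 0.018 0.001] az -0.0013
```

View pics/c3.png

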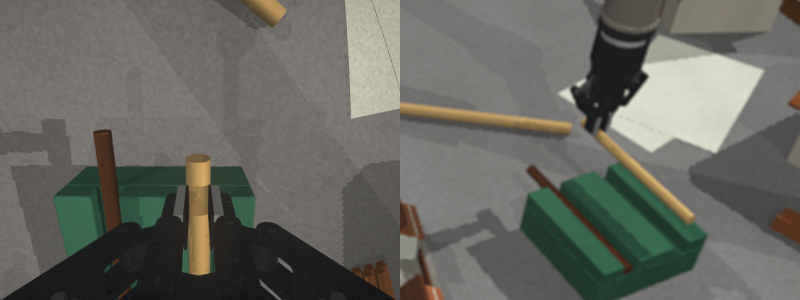

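```bash
cat >> h.py <<'E'
def polecheck(tag,lo=(380,100),hi=(640,340)):
    "pole end points from a scene view, cut with the vertical plane through the tool's x axis"
    g=load(tag); H,S,V=cv2.split(cv2.cvtColor(g['pixels'],cv2.COLOR_RGB2HSV))
    m=((H>=12)&(H<=25)&(S>100)&(V>60)).astype(np.uint8); k=np.zeros_like(m); k[lo[1]:hi[1],lo[0]:hi[0]]=1
    n,l,s,c=cv2.connectedComponentsWithStats(m*k); o=r.get_obs(); M=R.from_rotvec(o['orientation']).as_matrix(); nrm=M[:,1]
    for i in range(1,n):
        if s[i,4]<120: continue
        v,u=np.nonzero(l==i); p=np.c_[u,v].astype(float); mu=p.mean(0); w=np.linalg.svd(p-mu,full_matrices=False)[2][0]; t=(p-mu)@w
        E=np.array([mu+w*t.min(),mu,mu+w*t.max()]); C,d=ray(g,E); X=C+d*(((o['tcp_pos']-C)@nrm)/(d@nrm))[:,None]
        L=(X-o['tcp_pos'])@M; print(s[i,4],np.round(E).tolist(),'world',np.round(X*1000).tolist(),'tool x,z',np.round(L[:,[0,2]]*1000).tolist(),'pitch',np.round(np.degrees(np.arctan2(L[2,2]-L[0,2],L[2,0]-L[0,0])),1))
E
python3 -c "
from h import *
polecheck('s2')"
```

```text
749 [[380.0, 170.0], [435.0, 177.0], [490.0, 183.0]] world [[-72.0, 348.0, -216.0], [219.0, 371.0, -36.0], [432.0, 389.0, 96.0]] tool x,z [[561.0, 335.0], [270.0, 155.0], [56.0, 24.0]] pitch -148.3
529 [[508.0, 186.0], [540.0, 216.0], [570.0, 243.0]] world [[490.0, 393.0, 129.0], [604.0, 403.0, 129.0], [701.0, 411.0, 129.0]] tool x,z [[-2.0, -10.0], [-116.0, -10.0], [-214.0, -9.0]] pitch 179.8
```

Pole is level, centre 94 mm from the TCP. Carrying it across to the V-blocks.

Call:
send_rows([
  [0,0,-0.05,-0.1,0,0,0],
  [0,0,-0.15,-0.2,0,0,0],
  [0,0,-0.3,-0.3,0,0,0],
  [0,0,-0.45,-0.4,0,0,0],
  [0,0,-0.6,-0.5,0,0,0],
  [0,0,-0.75,-0.5,0,0,0],
  [0,0,-0.9,-0.5,0,0,0],
])

```text
clock: 4.8
tcp_pos: [0.4996, 0.2575, 0.1965]
orientation: [-0.126, 3.137, 0.002]
contact_force: [-0.2, 0.1, -0.8]
grip_width: 0.0126
```

Call:
send_rows([
  [0,0,-0.15,0,0,0,0],
  [0,0,-0.3,0,0,0,0],
  [0,0,-0.45,0,0,0,0],
  [0,0,-0.6,0,0,0,0],
  [0,0,-0.75,0,0,0,0],
  [0,0,-0.9,0,0,0,0],
])

```text
clock: 5.3
tcp_pos: [0.5095, 0.1226, 0.1953]
orientation: [-0.126, 3.139, 0.0]
contact_force: [-0.3, -1.0, -1.0]
grip_width: 0.0127
```

Call:
send_rows([
  [0,0,-0.15,0,0,0,0],
  [0,0,-0.3,0,0,0,0],
  [0,0,-0.45,0,0,0,0],
  [0,0,-0.6,0,0,0,0],
  [0,0,-0.75,0,0,0,0],
  [0,0,-0.9,0,0,0,0],
])

```text
clock: 5.8
tcp_pos: [0.5203, -0.0119, 0.1953]
orientation: [-0.126, 3.139, 0.0]
contact_force: [0.6, -0.2, -0.4]
grip_width: 0.0129
```

Call:
send_rows([
  [0,0,-0.15,0,0,0,0.01],
  [0,0,-0.3,0,0,0,0.025],
  [0,0,-0.45,0,0,0,0.04],
  [0,0,-0.6,0,0,0,0.055],
  [0,0,-0.75,0,0,0,0.07],
  [0,0,-0.85,0,0,0,0.085],
  [0,0,-0.9,0,0,0,0.085],
  [0,0,-0.9,0,0,0,0.085],
  [0,0,-0.9,0,0,0,0.085],
])

```text
clock: 6.55
tcp_pos: [0.5315, -0.1441, 0.1946]
orientation: [-0.29, -3.128, -0.001]
contact_force: [0.0, 0.2, -1.0]
grip_width: 0.0127
```

Run:
```python
from h import *
todo(.492,-.3106,.100,169.4)
```

```text
t 6.55 tcp [ 0.5315 -0.1441  0.1946] yaw 169.39 tilt [-0.     0.001] F [ 0.   0.2 -1. ] w 0.0127 j [-0.1   0.31  0.31  1.9  -0.12  0.95  1.65]
shift [ 0.054 -1.14   0.63 ] az -0.0
```

Call:
send_rows([
  [0,0.01,-0.15,0,0,0,0],
  [0,0.02,-0.3,0,0,0,0],
  [0,0.03,-0.45,0,0,0,0],
  [0,0.04,-0.6,0,0,0,0],
  [0,0.05,-0.75,0,0,0,0],
  [0,0.054,-0.9,0,0,0,0],
  [0,0.054,-1,0,0,0,0],
])

```text
clock: 7.13
tcp_pos: [0.4955, -0.291, 0.1946]
orientation: [-0.29, -3.128, -0.0]
contact_force: [-0.2, 0.4, 0.1]
grip_width: 0.0129
```

Call:
send_rows([
  [0,0,-0.1,0.05,0,0,0],
  [0,0,-0.14,0.15,0,0,0],
  [0,0,-0.14,0.3,0,0,0],
  [0,0,-0.14,0.45,0,0,0],
  [0,0,-0.14,0.45,0,0,0],
  [0,0,-0.14,0.45,0,0,0],
])

```text
clock: 7.63
tcp_pos: [0.4918, -0.3094, 0.1263]
orientation: [-0.288, -3.126, -0.003]
contact_force: [0.4, 0.0, 1.3]
grip_width: 0.0127
```

Run:
```python
from h import *
todo(.492,-.3106,.0525,169.4)
w=grab('wrist','w3'); s=grab('scene','s3')
polecheck('s3',(150,130),(330,370))
a=np.hstack([cv2.resize(w['pixels'],(400,300)),cv2.resize(s['pixels'][200:365,130:350],(400,300))])
cv2.imwrite('pics/c4.png',a[:,:,::-1])
```

```text
t 7.63 tcp [ 0.4918 -0.3094  0.1263] yaw 169.47 tilt [-0.002  0.002] F [0.4 0.  1.3] w 0.0127 j [ 0.19  0.45  0.35  1.89 -0.2   0.84  2.02]
shift [-0.004 -0.008  0.492] az 0.0004
722 [[216.0, 246.0], [221.0, 296.0], [226.0, 343.0]] world [[468.0, -306.0, 147.0], [562.0, -324.0, 97.0], [645.0, -339.0, 53.0]] tool x,z [[25.0, -19.0], [-70.0, 31.0], [-155.0, 75.0]] pitch 152.4
```

View pics/c4.png

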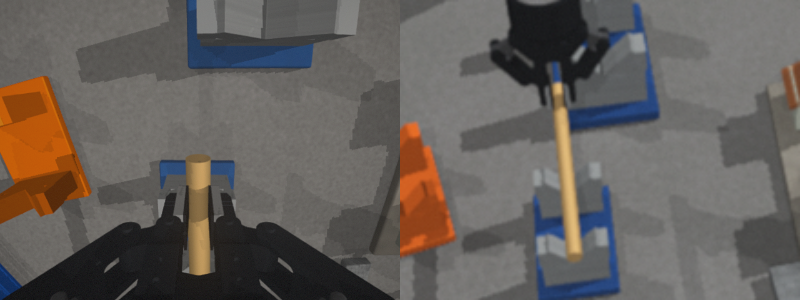

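Run:
```python
from h import *
np.set_printoptions(suppress=True,precision=1)
o=r.get_obs();M=R.from_rotvec(o['orientation']).as_matrix();g=load('s3')
for p in(0,5,10,20,30):
    a=np.radians(p)
    print(p,proj(g,[o['tcp_pos']+M@[s*np.cos(a)-0,0,-.008-s*np.sin(a)] for s in(.0255,-.2145)]).ravel())
f=grab('top','t3'); H,S,V=cv2.split(cv2.cvtColor(f['pixels'],cv2.COLOR_RGB2HSV))
m=((H>=12)&(H<=25)&(S>100)&(V>60)).astype(np.uint8); k=m*0;k[120:260,385:450]=1
v,u=np.nonzero(m*k);P=onz(f,np.c_[u,v],.134)[:,:2]*1000;print(cv2.minAreaRect(P.astype(np.float32)),P.min(0),P.max(0))
```

```text
0 [216.5 249.5 223.8 342.2]
5 [216.4 248.8 224.8 347.9]
10 [216.3 248.2 225.7 352.8]
20 [216.1 247.1 227.2 359.8]
30 [215.9 246.3 228.3 363.1]
((629.2940063476562, -333.44952392578125), (15.04797077178955, 151.61444091796875), 80.61727905273438) [ 555.  -352.2] [ 703.5 -315.9]
```

Level and aligned over the small blue V-blocks. Lowering.

Call:
send_rows([
  [0,-0.004,-0.008,0.1,0,0,0],
  [0,-0.004,-0.008,0.2,0,0,0],
  [0,-0.004,-0.008,0.28,0,0,0],
  [0,-0.004,-0.008,0.34,0,0,0],
  [0,-0.004,-0.008,0.38,0,0,0],
  [0,-0.004,-0.008,0.42,0,0,0],
  [0,-0.004,-0.008,0.45,0,0,0],
  [0,-0.004,-0.008,0.47,0,0,0],
  [0,-0.004,-0.008,0.48,0,0,0],
  [0,-0.004,-0.008,0.49,0,0,0],
  [0,-0.004,-0.008,0.49,0,0,0],
  [0,-0.004,-0.008,0.49,0,0,0],
])

```text
clock: 8.78
tcp_pos: [0.4925, -0.3127, 0.0538]
orientation: [0.292, 3.128, -0.0]
contact_force: [0.3, 0.3, -0.1]
grip_width: 0.0124
```

Run:
```python
from h import *
todo(.492,-.3106,.0525,169.4)
```

```text
t 8.78 tcp [ 0.4925 -0.3127  0.0538] yaw 169.33 tilt [ 0. -0.] F [ 0.3  0.3 -0.1] w 0.0124 j [ 0.23  0.56  0.31  1.93 -0.25  0.7   2.07]
shift [0.006 0.013 0.009] az -0.0004
```

Call:
send_rows([
  [0,0,0,0.005,0,0,0],
  [0,0,0,0.01,0,0,0],
  [0,0,0,0.01,0,0,0],
])

```text
clock: 9.03
tcp_pos: [0.4924, -0.3126, 0.0522]
orientation: [0.292, 3.128, 0.0]
contact_force: [-1.3, 1.3, 3.3]
grip_width: 0.0123
```

Call:
send_rows([
  [0.3,0,0,0,0,0,0],
  [0.4,0,0,0,0,0,0],
  [0.5,0,0,0,0,0,0],
  [0.6,0,0,0,0,0,0],
  [0.7,0,0,0,0,0,0],
  [0.7,0,0,0,0,0,0],
  [0.7,0,0,0,0,0,0],
  [0.7,0,0,0,0,0,0],
])

```text
clock: 9.7
tcp_pos: [0.4923, -0.3126, 0.052]
orientation: [-0.292, -3.128, -0.0]
contact_force: [-0.6, 0.2, 0.1]
grip_width: 0.0597
```

Call:
send_rows([
  [0.7,0,0,-0.15,0,0,0],
  [0.7,0,0,-0.35,0,0,0],
  [0.7,0,0,-0.55,0,0,0],
  [0.7,0,0,-0.7,0,0,0],
  [0.7,0,0,-0.7,0,0,0],
  [0.7,0,0,-0.7,0,0,0],
])

```text
clock: 10.2
tcp_pos: [0.4931, -0.313, 0.1584]
orientation: [0.292, 3.125, -0.001]
contact_force: [-0.3, 0.7, -1.2]
grip_width: 0.0596
```

```bash
cat >> h.py <<'E'
def poletop(tag,lo,hi,z):
    f=load(tag); H,S,V=cv2.split(cv2.cvtColor(f['pixels'],cv2.COLOR_RGB2HSV))
    m=((H>=12)&(H<=25)&(S>100)&(V>60)).astype(np.uint8); k=m*0;k[lo[1]:hi[1],lo[0]:hi[0]]=1
    n,l,s,c=cv2.connectedComponentsWithStats(m*k)
    for i in range(1,n):
        if s[i,4]<100: continue
        v,u=np.nonzero(l==i);P=onz(f,np.c_[u,v],z)[:,:2]*1000;print(s[i],cv2.minAreaRect(P.astype(np.float32)),P.min(0),P.max(0))
E
python3 - <<'E'
from h import *
t=grab('top','t4'); s=grab('scene','s4');w=grab('wrist','w4')
for n,lo,hi in(('t4',(385,120),(460,270)),('s4',(150,130),(330,370)),('w4',(0,0),(640,480))): poletop(n,lo,hi,.06)
todo(.585,-.328,.0525,169.4)
E
```

```text
[422 141  12  53 297] ((633.960205078125, -336.8751525878906), (15.888784408569336, 140.30816650390625), 80.22985076904297) [ 565.34228527 -354.21069557] [ 702.3373948  -318.87293268]
[217 270  14  96 684] ((578.1788330078125, -327.2921142578125), (14.675609588623047, 250.2415771484375), 79.27997589111328) [ 455.30178721 -356.23100529] [ 701.72686428 -299.00735534]
[    0   121   163   215 21741] ((459.2608642578125, -490.5307312011719), (133.9640350341797, 124.78111267089844), 1.7246549129486084) [ 390.6426066  -551.51667415] [ 527.77950004 -427.14922361]
[ 308  198   24  243 5094] ((566.0784912109375, -324.5452880859375), (15.60352897644043, 203.11767578125), 79.22750091552734) [ 465.6620281  -350.33318715] [ 666.2146382  -298.61532928]
t 10.35 tcp [ 0.4915 -0.312   0.1558] yaw 169.34 tilt [-0.002  0.001] F [-0.5 -0.2  0.4] w 0.0599 j [ 0.18  0.41  0.36  1.86 -0.18  0.9   2.01]
shift [-0.633  0.01   0.687] az -0.0003
```

Pole is seated at about (584,-328) mm, yaw -10.7°. All three views agree. Regripping at the middle.

Call:
send_rows([
  [0.7,-0.2,0.003,0,0,0,0],
  [0.7,-0.4,0.006,0,0,0,0],
  [0.7,-0.6,0.01,0,0,0,0],
  [0.7,-0.627,0.01,0.05,0,0,0],
  [0.7,-0.627,0.01,0.2,0,0,0],
  [0.7,-0.627,0.01,0.4,0,0,0],
  [0.7,-0.627,0.01,0.5,0,0,0],
  [0.7,-0.627,0.01,0.5,0,0,0],
  [0.7,-0.627,0.01,0.5,0,0,0],
])

```text
clock: 11.1
tcp_pos: [0.5836, -0.3281, 0.0802]
orientation: [-0.292, -3.124, -0.002]
contact_force: [-0.3, -1.7, 1.1]
grip_width: 0.0596
```

Run:
```python
from h import *
todo(.584,-.328,.052,169.3)
```

```text
t 11.1 tcp [ 0.5836 -0.3281  0.0802] yaw 169.31 tilt [-0.004  0.001] F [-0.3 -1.7  1.1] w 0.0596 j [ 0.2   0.64  0.32  1.69 -0.25  0.85  2.01]
shift [-0.003  0.001  0.188] az 0.0001
```

Call:
send_rows([
  [0.7,0,0,0.08,0,0,0],
  [0.7,0,0,0.15,0,0,0],
  [0.7,0,0,0.19,0,0,0],
  [0.7,0,0,0.19,0,0,0],
  [0.7,0,0,0.19,0,0,0],
  [0,0,0,0.19,0,0,0],
  [0,0,0,0.19,0,0,0],
  [0,0,0,0.19,0,0,0],
  [0,0,0,0.19,0,0,0],
  [0,0,0,0.19,0,0,0],
  [0,0,0,0.19,0,0,0],
  [0,0,0,0.19,0,0,0],
  [0,0,0,0.19,0,0,0],
  [0,0,0,0.19,0,0,0],
])

```text
clock: 12.27
tcp_pos: [0.5853, -0.3287, 0.0541]
orientation: [0.292, 3.127, -0.0]
contact_force: [-0.5, 0.7, 5.7]
grip_width: 0.0114
```

Call:
send_rows([
  [0,0,0,-0.05,0,0,0],
  [0,0,0,-0.15,0,0,0],
  [0,0,0,-0.25,0,0,0],
  [0,0,0,-0.4,0,0,0],
  [0,0,0,-0.6,0,0,0],
  [0,0,0,-0.8,0,0,0],
  [0,0,0,-0.8,0,0,0],
  [0,0,0,-0.8,0,0,0],
  [0,0,0,-0.8,0,0,0],
])

```text
clock: 13.02
tcp_pos: [0.5846, -0.3283, 0.1731]
orientation: [-0.292, -3.127, -0.001]
contact_force: [-0.4, 0.3, -1.1]
grip_width: 0.011
```

Run:
```python
from h import *
todo(.58,.0085,.17,167)
w=grab('wrist','w5'); s=grab('scene','s5');grab('top','t5')
polecheck('s5',(150,130),(330,400)); poletop('t5',(385,120),(460,270),.18)
a=np.hstack([cv2.resize(w['pixels'],(400,300)),cv2.resize(s['pixels'][200:365,130:350],(400,300))])
cv2.imwrite('pics/c5.png',a[:,:,::-1])
```

```text
t 13.02 tcp [ 0.5846 -0.3283  0.1731] yaw 169.33 tilt [-0.001  0.   ] F [-0.4  0.3 -1.1] w 0.011 j [ 0.17  0.53  0.36  1.63 -0.21  1.01  1.98]
shift [0.446 2.201 0.022] az 0.013
564 [[214.0, 251.0], [218.0, 291.0], [221.0, 327.0]] world [[546.0, -321.0, 212.0], [628.0, -336.0, 190.0], [697.0, -349.0, 172.0]] tool x,z [[38.0, -40.0], [-44.0, -18.0], [-115.0, -0.0]] pitch 165.5
```

View pics/c5.png

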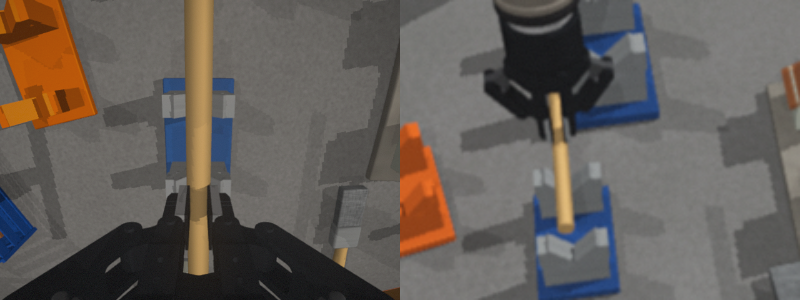

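Run:
```python
from h import *
np.set_printoptions(suppress=True,precision=1)
o=r.get_obs();M=R.from_rotvec(o['orientation']).as_matrix()
for p in(-5,0,5):
    a=np.radians(p); P=[o['tcp_pos']+M@[s*np.cos(a),0,-.008-s*np.sin(a)] for s in(.12,-.12)]
    print(p,proj(load('s5'),P).ravel(),proj(load('t5'),P).ravel())
f=load('t5'); H,S,V=cv2.split(cv2.cvtColor(f['pixels'],cv2.COLOR_RGB2HSV)); m=((H>=12)&(H<=25)&(S>100)&(V>60)); v,u=np.nonzero(m[100:260,395:455]); print('top mask u',u.min()+395,u.max()+395,'v',v.min()+100,v.max()+100)
```

```text
-5 [214.7 237.5 220.4 322.8] [429.8 222.9 445.6 119.9]
0 [214.1 233.7 221.1 326.7] [430.9 222.1 444.3 121.6]
5 [213.6 230.1 221.7 330.1] [432.1 220.9 443.  123.7]
top mask u 439 446 v 122 136
```

Level and centred to about 1 mm. Carrying it to the stable.

Call:
send_rows([
  [0,0.02,0.08,0,0,0,0],
  [0,0.05,0.25,0,0,0,0],
  [0,0.08,0.4,0,0,0,0],
  [0,0.11,0.55,0,0,0,0],
  [0,0.14,0.7,0,0,0,0],
  [0,0.17,0.85,0,0,0,0],
  [0,0.2,1,0,0,0,0],
])

```text
clock: 13.75
tcp_pos: [0.5826, -0.1733, 0.1728]
orientation: [-0.291, -3.127, -0.001]
contact_force: [0.7, -0.0, 0.1]
grip_width: 0.0109
```

Call:
send_rows([
  [0,0.03,0.15,0,0,0,0.003],
  [0,0.06,0.3,0,0,0,0.006],
  [0,0.1,0.45,0,0,0,0.01],
  [0,0.13,0.6,0,0,0,0.013],
  [0,0.16,0.75,0,0,0,0.013],
  [0,0.2,0.9,0,0,0,0.013],
  [0,0.22,1,0,0,0,0.013],
  [0,0.22,1,0,0,0,0.013],
  [0,0.22,1,0,0,0,0.013],
])

```text
clock: 14.5
tcp_pos: [0.5781, -0.0207, 0.173]
orientation: [-0.352, -3.121, -0.0]
contact_force: [0.1, 0.2, -0.1]
grip_width: 0.0115
```

Run:
```python
from h import *
todo(.58,.0085,.12,167)
```

```text
t 14.5 tcp [ 0.5781 -0.0207  0.173 ] yaw 167.14 tilt [-0.001  0.   ] F [ 0.1  0.2 -0.1] w 0.0115 j [-0.32  0.38  0.32  1.86 -0.15  0.93  1.41]
shift [0.03  0.193 0.354] az 0.0008
```

Call:
send_rows([
  [0,0.02,0.1,0,0,0,0.001],
  [0,0.03,0.19,0.05,0,0,0.001],
  [0,0.03,0.193,0.15,0,0,0.001],
  [0,0.03,0.193,0.27,0,0,0.001],
  [0,0.03,0.193,0.35,0,0,0.001],
  [0,0.03,0.193,0.35,0,0,0.001],
  [0,0.03,0.193,0.35,0,0,0.001],
])

```text
clock: 15.08
tcp_pos: [0.5802, 0.0065, 0.1202]
orientation: [-0.362, -3.119, 0.001]
contact_force: [0.6, -0.8, -0.9]
grip_width: 0.0112
```

Run:
```python
from h import *
todo(.58,.0085,.074,167)
w=grab('wrist','w6'); s=grab('scene','s6')
a=np.hstack([cv2.resize(w['pixels'],(400,300)),cv2.resize(s['pixels'][200:365,270:490],(400,300))])
cv2.imwrite('pics/c6.png',a[:,:,::-1])
```

```text
t 15.08 tcp [0.5802 0.0065 0.1202] yaw 166.76 tilt [-0.002 -0.001] F [ 0.6 -0.8 -0.9] w 0.0112 j [-0.34  0.45  0.29  1.89 -0.17  0.82  1.38]
shift [0.004 0.013 0.308] az -0.0013
```

View pics/c6.png

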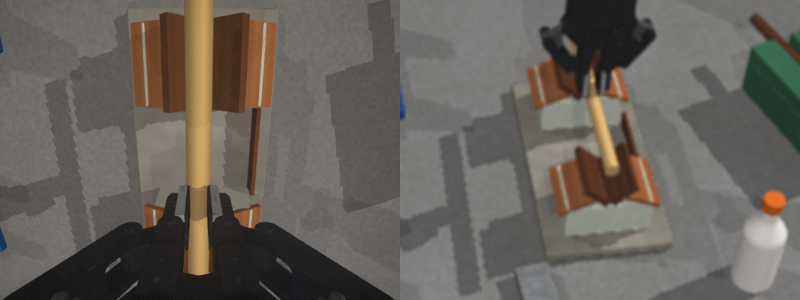

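Wrist view: pole at u≈199, seat lips spanning 162–250 with their centre near 206. So the pole is about 3 mm short in +y. Correcting and lowering.

Call:
send_rows([
  [0,0.004,0.02,0.05,0,0,0],
  [0,0.004,0.02,0.1,0,0,0],
  [0,0.004,0.02,0.15,0,0,0],
  [0,0.004,0.02,0.19,0,0,0],
  [0,0.004,0.02,0.22,0,0,0],
  [0,0.004,0.02,0.25,0,0,0],
  [0,0.004,0.02,0.27,0,0,0],
  [0,0.004,0.02,0.285,0,0,0],
  [0,0.004,0.02,0.295,0,0,0],
  [0,0.004,0.02,0.3,0,0,0],
  [0,0.004,0.02,0.3,0,0,0],
  [0,0.004,0.02,0.3,0,0,0],
])

```text
clock: 16.18
tcp_pos: [0.581, 0.0102, 0.0762]
orientation: [0.361, 3.12, 0.0]
contact_force: [-0.2, -0.6, -1.0]
grip_width: 0.0112
```

Run:
```python
from h import *
todo(.58,.0085,.074,167)
```

```text
t 16.18 tcp [0.581  0.0102 0.0762] yaw 166.8 tilt [0. 0.] F [-0.2 -0.6 -1. ] w 0.0112 j [-0.33  0.51  0.27  1.92 -0.2   0.73  1.39]
shift [ 0.004 -0.012  0.015] az -0.0011
```

Not touching yet. Going down in small steps.

Call:
send_rows([
  [0,0,0,0.006,0,0,0],
  [0,0,0,0.01,0,0,0],
  [0,0,0,0.013,0,0,0],
  [0,0,0,0.013,0,0,0],
  [0,0,0,0.013,0,0,0],
])

```text
clock: 16.6
tcp_pos: [0.5811, 0.0104, 0.0742]
orientation: [0.361, 3.121, 0.0]
contact_force: [0.6, 1.1, 1.0]
grip_width: 0.0111
```

Call:
send_rows([
  [0,0,0,0.006,0,0,0],
  [0,0,0,0.007,0,0,0],
  [0,0,0,0.007,0,0,0],
])

```text
clock: 16.85
tcp_pos: [0.5812, 0.0105, 0.074]
orientation: [0.361, 3.12, 0.001]
contact_force: [-2.9, 1.0, 9.1]
grip_width: 0.0113
```

Contact at 9 N, so it is seated. Releasing with a partial opening and withdrawing.

Call:
send_rows([
  [0,0,0,-0.004,0,0,0],
  [0.25,0,0,-0.004,0,0,0],
  [0.3,0,0,-0.004,0,0,0],
  [0.4,0,0,-0.004,0,0,0],
  [0.5,0,0,-0.004,0,0,0],
  [0.5,0,0,-0.004,0,0,0],
  [0.5,0,0,-0.004,0,0,0],
  [0.5,0,0,-0.004,0,0,0],
])

```text
clock: 17.52
tcp_pos: [0.5809, 0.0101, 0.0736]
orientation: [-0.361, -3.121, 0.0]
contact_force: [-0.5, -0.4, -0.0]
grip_width: 0.0427
```

Call:
send_rows([
  [0.5,0,0,-0.05,0,0,0],
  [0.5,0,0,-0.15,0,0,0],
  [0.5,0,0,-0.35,0,0,0],
  [0.5,0,0,-0.6,0,0,0],
  [0.5,0,0,-0.8,0,0,0],
  [0.5,0,0,-0.9,0,0,0],
  [0.5,0,0,-0.9,0,0,0],
  [0.5,0,0,-0.9,0,0,0],
  [0.5,0,0,-0.9,0,0,0],
])

```text
clock: 18.27
tcp_pos: [0.5801, 0.0103, 0.2079]
orientation: [-0.36, -3.119, 0.0]
contact_force: [-0.5, -0.2, -0.7]
grip_width: 0.0428
```

Call:
send_rows([
  [0.5,0.2,0,-0.1,0,0,0],
  [0.5,0.4,0,-0.2,0,0,0],
  [0.5,0.6,0,-0.2,0,0,0],
  [0.5,0.6,0,-0.2,0,0,0],
  [0.5,0.6,0,-0.2,0,0,0],
])

```text
clock: 18.68
tcp_pos: [0.4914, 0.0311, 0.2376]
orientation: [-0.359, -3.119, 0.0]
contact_force: [1.2, -0.7, 0.1]
grip_width: 0.0428
```

Run:
```python
from h import *
np.set_printoptions(suppress=True,precision=1)
t=grab('top','t7'); s=grab('scene','s7');w=grab('wrist','w7')
for n,lo,hi in(('t7',(240,120),(350,270)),('s7',(330,200),(440,345)),('w7',(0,0),(640,480))): print(n); poletop(n,lo,hi,.08)
c=np.array([580,8.5,80])/1e3;u=np.array([np.cos(np.radians(-13)),np.sin(np.radians(-13)),0])
print(proj(s,[c-.12*u,c+.12*u]).ravel())
todo(.58,.0085,.074,167)
a=np.hstack([cv2.resize(w['pixels'],(400,300)),cv2.resize(s['pixels'][200:365,270:490],(400,300))])
cv2.imwrite('pics/c7.png',a[:,:,::-1])
H=lambda f:((lambda q:(q[...,0]<=12)&(q[...,1]>130)&(q[...,2]<110))(cv2.cvtColor(f['pixels'],cv2.COLOR_RGB2HSV)))
for g in(load('top0'),t):
    m=H(g)[130:245,155:185]; v,uu=np.nonzero(m); print('dark',uu.mean()+155,v.mean()+130,v.min()+130,v.max()+130)
```

```text
t7
[293 141  31  40 587] ((646.5103759765625, -32.442813873291016), (74.4169692993164, 102.09733581542969), 84.94869232177734) [598.3 -71.7] [699.6   4. ]
s7
[361 226  30  86 714] ((576.4000244140625, 11.463279724121094), (21.63447380065918, 254.63323974609375), 76.51058197021484) [452.4 -25.9] [700.8  46.5]
w7
[ 249  176   46   84 2072] ((489.2279968261719, -6.5551605224609375), (35.27125549316406, 70.96544647216797), 76.70014953613281) [451.5 -29.3] [527.2  16.9]
[ 299  177   77  246 6802] ((585.92041015625, 22.655712127685547), (71.86304473876953, 246.5928955078125), 82.14765167236328) [462.8 -28. ] [705.   53.2]
[ 345  177   43   80 1926] ((505.6744384765625, 72.54093933105469), (33.583797454833984, 66.09832763671875), 84.86666107177734) [471.5  53.2] [538.4  91.9]
[331 184  19  28 107] ((484.2203674316406, 50.2602653503418), (15.181618690490723, 19.583229064941406), 58.86018753051758) [472.6  44.5] [496.1  59.6]
[ 260  345   42   67 1401] ((645.0390625, -42.0943603515625), (38.33534622192383, 75.33993530273438), 71.81858825683594) [605.  -65.5] [684.3 -16.1]
[616 453  24  25 330] ((864.8213500976562, 308.9778747558594), (42.03182601928711, 27.342235565185547), 5.877623081207275) [844.5 293.3] [884.6 324.7]
[363.9 229.4 385.9 310. ]
t 18.83 tcp [0.5 0.  0.2] yaw 166.79 tilt [-0. -0.] F [-0.1 -1.6 -0.1] w 0.0429 j [-0.5  0.2  0.3  2.  -0.1  1.   1.2]
shift [-0.6 -0.   1.1] az -0.0012
dark 168.752 190.90666666666667 144 234
dark 168.6639344262295 189.5327868852459 144 234
```

View pics/c7.png

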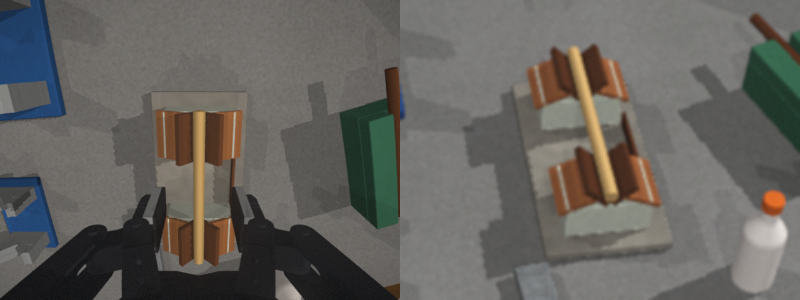

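The pole lies in both V seats, its ends flush with the rafter ends. The gripper is clear and the dark pole hasn't moved, so I'm handing in.

```bash
python3 -c "
from h import *
print(r.hand_in())"
```

```text
the job is handed in; nothing more can be done
None
```

The pale pole now lies released in both V seats of the model stable, and the job was handed in at about 19 s of the 64 s allowed. The hand-in gave no verdict, so this rests on my own checks.

**What I did:** I gripped the pole 94 mm from its middle and lifted it level out of the rack. I lowered it into the small blue V-blocks until I felt contact (about 3 N) and let go. Then I took it by its middle, within about 1 mm, and lowered it into the stable's seats until I felt contact (about 9 N). I released it with a partial opening and backed the arm clear.

**Last checks:**
- **Pole position:** in the scene view it measured about (576, 11) mm, yaw -13.5°, against my estimate for the stable of (580, 8.5) mm, -13°. That view tends to read a few millimetres short along the pole. The last wrist picture shows the ends flush with the rafter ends.
- **Dark pole:** its ends are at the same pixels in the top view as at the start.
- **Arm:** it is clear of everything, and the force reading is only noise.

**What disagreed or failed:**
- **Final colour masks:** in the top and wrist views they merged the pole with the rafters, so their numbers were unusable; I relied on the scene fit and the picture.
- **Finger opening:** it read 11–13 mm on the 16 mm pole, although the grip held.
- **Stable estimates:** before placing, the two views' estimates of the stable's middle differed by up to about 7 mm sideways, which the V seats can absorb.

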